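# Bar the biscuit tray and hold the shaker's key switch on

### The arm

A 7-joint arm with a two-finger parallel gripper is mounted at the origin on the work surface. World frame = base frame: x ahead of the robot, y to its left, z up, the work surface at z = 0. Lengths are in mm, angles in rad, forces in N, time in s.
With the tool pointing down it reaches from about 400 to 875 mm from the base axis. Payload 4.4 kg.
Tool frame: the origin (TCP) lies on the centre line of the jaws, within the pads' length; the fingertips stand 25 mm ahead of it and the grasp point (between the pads) lies 6 mm ahead of it (ctrl.finger_overhang is the distance from the TCP to the fingertips, in mm); z points along the fingers, y is the line along which they close (so a half turn about z gives the same grasp; the last joint's range is limited). The gripper opens to 85 mm and grips with 20 to 120 N. Pads are 22 mm wide; open, the fingers measure 114 mm over their backs; the gripper's body (76 mm by 85 mm) begins 54 mm behind the grasp point. The pads swing forward as they close: fully open they stand 13 mm farther back than shut.
Start: joints at [1.104, 0.628, 0.038, 1.517, -0.027, 0.996, -0.02], TCP at [253.628, -598.49, 256.313] pointing down, gripper open.
Joint ranges: [-3.06, 3.06], [-0.37, 2.12], [-1.25, 1.32], [0.18, 2.47], [-1.1, 4.24], [0.23, 1.98], [-2.94, 2.94]. Speed limits (rad/s): [2.57, 2.57, 3.14, 3.14, 3.14, 3.14, 3.14].

### API

Orientations are given as [roll, pitch, yaw] about the fixed x, y, z axes, in that order (R = Rz(yaw) Ry(pitch) Rx(roll)).
In Python, from cell import ctrl gives the robot as it stands. The module is installed in compiled form; this text tells all that it offers.
- The arm moves only by the tool play_rows, never from a script. Its argument "targets" is a list of rows, each a list of 5 numbers: the closure, from 0 (fully open) to 1 (shut), then the shift along the tool's x, y, z in cm, then the turn about the tool's z in degrees. In form: [[gripper, dx, dy, dz, spin], ...]. A call has 1 to 10 rows; each row is the pose to reach, as a shift and turn from the pose commanded when the call began, along the tool's axes at that moment; what a row does not reach only later rows make up. A row lasts 1/10 s, in which the tool goes at most 50 mm and 8.59 degrees, less where a joint would pass 70% of its speed; a pose out of reach is approached as far as the arm can. A call with a gripper value outside its range is refused whole. The fingers move at their own pace and stop on an object; the grip force is fixed at half the most. Time passes only in rows, so rows that repeat a pose let the fingers close. It gives the time, the measured TCP pose, the force, the opening and the grip force at its end, in the units of the state.
- ctrl.read_state(): the state, without advancing time (a new reading comes with each control period).
- ctrl.get_image(name): name is "scene" or "top"; returns (picture, depth): 384x512x3 uint8, red, green, blue; 384x512 float32, mm along the optical axis (not along the pixel's ray), 0 where there is no reading.
- ctrl.calibration(name): a dict with "vfov" (degrees; the focal length in pixels is half the picture's height over the tangent of half this angle, whatever the lens; pixels are square), "cx", "cy" (the principal point, pixels), "k1" (the pictures are not rectified: a ray, as slopes to the right and down, at radius r is drawn at 1 + k1 r^2 times it, then the intrinsics apply), "extrinsics" (4x4, takes a point from camera to world coordinates). Camera axes: x right, y down, z forward; pixel columns grow to the right and rows downward; lengths in mm; the calibration is good to about 2 mm. A picture is of the moment at which its call begins. calibration takes no time and is no camera call.
- ctrl.finish_job(): hands the job in; it is judged then, once.
Trained networks look in the newest picture that a camera, given by its name, has taken for a name from the list of things; names that differ only in an ending like _2 or _b are one class to them, and where a whole thing is asked for, a point or a joint stands for the part that bears it (a point fixed in the world has none). Each returns a list of dicts, best first, with "confidence" (0 to 1); they miss things now and then, are a little off and sometimes report something else, mostly with a low value. They report only what shows in the picture. A call takes as long as a camera call. They do not tell look-alikes from the thing itself.
- ctrl.search_frame(camera, name): "bbox" ([left, top, right, bottom] in pixels, round what is visible of it).
- ctrl.trace(camera, name): "pixels" (384x512 bool, what is visible of it) and "bbox" ([left, top, right, bottom] in pixels, round what is visible of it).
The state is a dict: "clock": time; "qpos": joint angles; "qd": joint speeds; "tau": joint torques, N m; "eef_pos": TCP position; "tool_rot": TCP orientation; "force": force on the tool from outside, world axes, zero at the start; "torque": the same for the moment, N m; "width": finger opening in mm; "gripper_force": force on a finger pad.
Only numpy, scipy, OpenCV 4.12 (cv2) and the standard library are available. Lean on these libraries where they do the work, as an engineer would, in place of code of your own. Each camera call takes 0.05 s, during which the arm holds its last target. There are 200 camera calls.

### The job

Lay the steel retaining bar across the two forks of the tray shaker, centred and fully down in both, without dropping it, and let go of it. Then take the key from its wooden stand, work it all the way down into the lock of the switch box (its pins are sticky, so a little wiggling helps) and turn it a quarter clockwise to its stop. The switch springs back, so finish while still gripping the key and holding it turned; leave everything else on the bench where it is.

Things in the scene. Friction and masses are not known exactly. Their poses are not given: they have to be found in the camera images.
- bar_grip (a point): Loose steel retaining bar, 0.3 kg, 250 long (x) x 20 wide (y) x 12 high (z), with a black grip 50 (x) x 20 (y) x 24 high on the middle of its top. This point is the grip's centre, 24 mm above the bar's underside. At the start it lies flat on the bench left of the shaker, pointing roughly away from the robot. Either end may go to either fork.
- fork_seat (a point): Midpoint between the tray shaker's two steel forks (fixed), at seat height, 80 mm above the bench. Forks at y = +108 and -108 mm of this frame, 20 mm long in y; the bar lies along y. The gap between the cheeks is 26 mm wide in x, 14 mm deep, flaring to about 42 mm at 27 mm above the seat. Tray rim 13 mm below the seat. Bar seated: bar_grip is 24 mm above this point.
- shaker: The tray shaker: fixed aluminium base 170 (x) x 270 (y) mm with a small tray of biscuits between two forks; origin at the centre of its underside.
- key_grip (a point): Centre of the black bow (head) of the loose key (0.08 kg), 27 mm above its shoulder. Bow 36 wide (x) x 9 thick (y) x 50 high (z). The key stands upright, blade in the stand's loose slot, shoulder on the stand's top; lift it over 32 mm to clear. The key is the same after a half turn about z.
- key_shoulder (a point): The key's shoulder: centre of the bow's underside, where the blade begins; same axes as key_grip. Steel blade 18 wide (x) x 5 thick (y), straight for 22 mm below the shoulder, then a V point (narrowing in width only) that ends 31 mm below it.
- lock_mouth (a point): Centre of the lock's mouth, facing up, 90 mm above the bench, on top of a round barrel of diameter 50 mm. At rest the slot runs along this frame's x: 21 long (x) x 7.5 wide (y), 38 deep, long edges chamfered 3 mm. Two opposite pairs of sticky spring pins in its short ends, 13 and 23 mm deep, are pushed apart by the key's V point (15 to 20 N). Fully in, key_shoulder and lock_mouth coincide.
- switchbox: Fixed grey switch box 110 (x) x 90 (y) mm, 50 mm high, with the lock's barrel upright on its middle; origin at the centre of its underside. Box and key stand may change places.
- stand_top (a point): Centre of the top face of the fixed wooden key stand (60 x 50 mm, 45 mm high), where its slot 24 x 11 mm (long in x) opens.
- lock (a joint): Turn of the lock's slotted brass plug about its vertical axis, in rad: 0 at rest (slot along x of lock_mouth), grows clockwise seen from above, stop at 1.5. A spring turns it back (0.03 N m at rest to 0.12 N m at the stop). The key has about 0.15 rad of free play in the slot before the plug follows, so the hand turns up to 1.65 rad.
- cutter_center (a point): Bystander: plain steel ring cutter, diameter 64 mm, 35 mm high, standing on the bench.
- scraper: Bystander: dough scraper with steel blade 80 x 75 mm and wooden handle, lying flat, 16 mm high; origin at its underside.
- jar: Bystander: glass jar with steel lid, diameter 70 mm, 100 mm high; origin at its underside.
- cup: Bystander: steel cup, diameter 80 mm, 75 mm high; origin at its underside.
- spatula: Bystander: spatula lying flat along its x axis, about 260 mm long; origin at its underside.
- tin: Bystander: aluminium tin, diameter 60 mm, 60 mm high; origin at its underside.
- ramekin: Bystander: white ceramic ramekin, diameter 80 mm, 42 mm high; origin at its underside.
Things that resemble listed ones, but are neither listed nor needed, are in the scene too. Of the things shaped like the part that bears key_grip, the black one is meant. What is shaped like the switchbox but orange is not meant.

How it is judged (in metres and radians):
On the way, in this order (a step that is already met when the one before it is completed fails the run):
1. the bar lies centred and fully down in both forks, let go (z of bar_grip in the frame of fork_seat between 0.02 and 0.028 m and x of bar_grip in the frame of fork_seat between -0.007 and 0.007 m and y of bar_grip in the frame of fork_seat between -0.015 and 0.015 m and angle between the x axis of bar_grip and the y axis of fork_seat, either way round below 0.06 rad and contact force between the fingers and bar below 0.3 N), for 0.3 s.
2. the key is fully down in the lock (z of key_shoulder in the frame of lock_mouth between -0.004 and 0.004 m and horizontal distance between key_shoulder and lock_mouth below 0.005 m and angle between key_shoulder's own z axis and vertical below 0.15 rad), for 0.2 s.
At the end, for the whole second after the job is handed in: Bar in both forks (4 mm in height, 7 mm across, 15 mm lengthways, 0.06 rad), off the fingers; key shoulder within 4 mm of the lock mouth in height, 5 mm sideways, tilt under 0.15 rad; lock turned over 1.3 of its 1.5 rad; fingers grip the key with over 1 N (all of step 1 and all of step 2 and value of joint lock above 1.3 rad and contact force between the fingers and key above 1 N); the arm keeps its last pose, push and grip.
It fails at once if a bystander is pushed more than 30 mm (distance of any of cutter_center, scraper, jar, cup, spatula, tin, ramekin from where it was at the start of the episode above 0.03 m).
It fails at once if a bystander is knocked over (angle between any of cutter_center, scraper, jar, cup, spatula, tin, ramekin's own z axis and vertical above 0.5 rad).
It fails at once if the bar is dropped (falls faster than 0.7 m/s, out of the fingers) (linear speed of bar above 0.7 m/s and contact force between the fingers and bar below 0.3 N).
It also fails if it takes over 58 s, if anything falls off the work surface, if the arm or the gripper's body presses on something with over 40 N, if the wrist force passes 120 N, or if a joint passes its speed limit or range.

## Working session

There is one attempt and no reset: what is moved stays moved. The work goes in short steps, Python scripts to look and compute and a tool call to move; the robot and the scene stay as the last step left them, time stands still between calls to the robot, and variables do not carry over. Pictures are saved under pics/ and viewed, at most 10 in all, crops included, and the job is handed in when it is done.

Besides the shell and the picture viewer there is one more tool, called after ">>>" in YAML: its name, and indented under it one key for each argument. play_rows: Moves the arm, as the interface text tells. Its arguments: {"type":"object","properties":{"targets":{"type":"array"}},"required":["targets"]}

```bash
mkdir -p pics
cat > h.py <<'E'
import numpy as np, cv2
from cell import ctrl
def unproj(cam,u,v,d):
    c=ctrl.calibration(cam); f=192/np.tan(np.radians(c["vfov"])/2)
    x=(np.asarray(u,float)-c["cx"])/f; y=(np.asarray(v,float)-c["cy"])/f
    a,b=x.copy(),y.copy()
    for _ in range(20):
        s=1+c["k1"]*(a*a+b*b); a,b=x/s,y/s
    P=np.stack([a*d,b*d,d,np.ones_like(d)],-1)
    return (P@np.array(c["extrinsics"]).T)[...,:3]
def cloud(cam,dep):
    v,u=np.mgrid[0:384,0:512]; return unproj(cam,u,v,dep.astype(float))
def save(n,im,s=1): cv2.imwrite("pics/"+n,cv2.resize(im[...,::-1],None,fx=s,fy=s,interpolation=cv2.INTER_CUBIC))
E
python3 - <<'E'
from h import *
ims=[]
for cam in("scene","top"):
    im,d=ctrl.get_image(cam); ims.append(im); np.savez(cam,im=im,d=d)
    P=cloud(cam,d)
    for n in ["bar_grip","shaker","key_grip","switchbox","stand_top","cutter_center","scraper","jar","cup","spatula","tin","ramekin"]:
        for r in ctrl.trace(cam,n)[:3]:
            if r["confidence"]<.3: continue
            m=r["pixels"]&(d>0); p=P[m]
            print(cam,n,round(r["confidence"],2),np.round(r["bbox"]),np.median(p,0).round(),'zmax',np.percentile(p[:,2],98).round(), im[m].mean(0).round())
    save(cam+"0.png",im,1.5)
print(ctrl.read_state())
print(ctrl.calibration("scene"),ctrl.calibration("top"))
E
```

```text
scene bar_grip 0.52 [304. 165. 341. 190.] [481. 354.  11.] zmax 37.0 [80. 78. 73.]
scene shaker 0.92 [219. 183. 311. 246.] [619.   0.  50.] zmax 100.0 [94. 86. 72.]
scene key_grip 0.66 [136. 286. 146. 299.] [ 719. -423.   10.] zmax 12.0 [ 34.  61. 109.]
scene key_grip 0.58 [183. 219. 195. 238.] [ 599. -242.   72.] zmax 96.0 [28. 25. 23.]
scene key_grip 0.48 [188. 264. 208. 286.] [ 727. -263.    8.] zmax 11.0 [155.  81.  21.]
scene switchbox 0.95 [157. 196. 190. 231.] [ 463. -261.   49.] zmax 90.0 [72. 71. 64.]
scene switchbox 0.91 [144. 169. 169. 204.] [ 283. -258.   48.] zmax 92.0 [127.  70.  24.]
scene switchbox 0.67 [303. 163. 343. 192.] [479. 355.  11.] zmax 37.0 [80. 79. 73.]
scene stand_top 0.57 [176. 227. 203. 252.] [ 617. -249.   31.] zmax 47.0 [87. 58. 32.]
scene cutter_center 0.65 [207. 188. 219. 200.] [386. -80.  19.] zmax 36.0 [87. 85. 79.]
scene scraper 0.87 [233. 171. 258. 190.] [335.  85.   4.] zmax 17.0 [120. 104.  86.]
scene jar 0.55 [233. 232. 264. 270.] [ 764. -133.   90.] zmax 102.0 [115. 116. 108.]
scene jar 0.54 [185. 222. 193. 237.] [ 605. -242.   73.] zmax 96.
[... 2669 characters left out ...]
e-01, -2.59622109e-01,  3.96424730e-01,
        -4.51940204e+02],
       [ 2.11251606e-03, -8.34403072e-01, -5.51150661e-01,
         7.42170530e+02],
       [ 0.00000000e+00,  0.00000000e+00,  0.00000000e+00,
         1.00000000e+00]])} {'vfov': 45.07694014521863, 'cx': 258.26305354996316, 'cy': 187.5653059779379, 'k1': -0.06786324381296936, 'extrinsics': array([[-4.70983333e-04, -9.81734503e-01,  1.90255471e-01,
         2.67708542e+02],
       [-9.99922153e-01, -1.90987046e-03, -1.23304333e-02,
         3.16821016e+01],
       [ 1.24685751e-02, -1.90246468e-01, -9.81657178e-01,
         1.35134895e+03],
       [ 0.00000000e+00,  0.00000000e+00,  0.00000000e+00,
         1.00000000e+00]])}
```

View pics/top0.png

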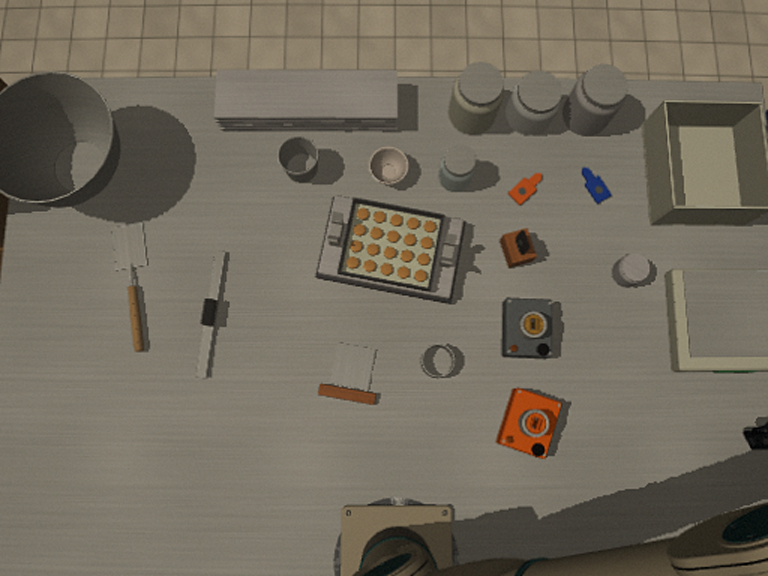

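View pics/scene0.png

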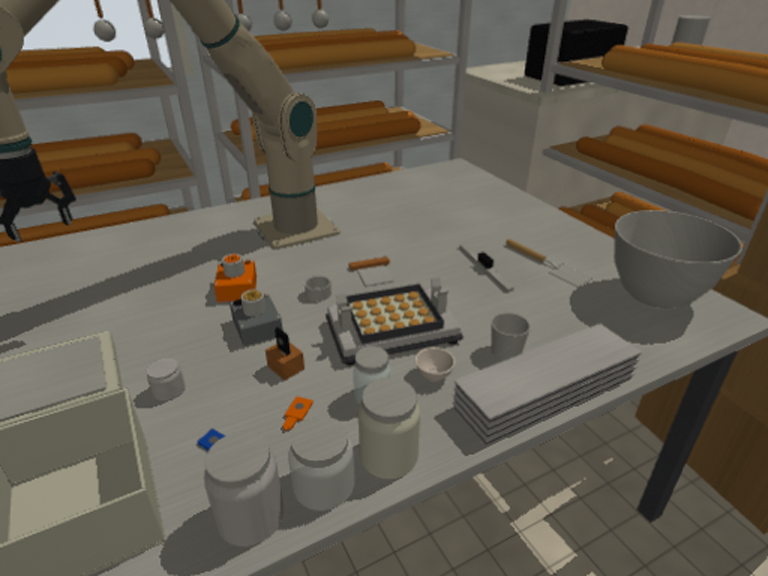

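Run:
```python
from h import *
def rect(q,t):
    r=cv2.minAreaRect(q[:,:2].astype(np.float32)); print(t,len(q),'c',np.round(r[0],1),'size',np.round(r[1],1),'ang',round(r[2],1),'mean',q.mean(0).round(1))
for cam in("top","scene"):
    z=np.load(cam+".npz"); im,d=z["im"],z["d"]; P=cloud(cam,d); P[d==0]=-9999
    x,y,h=P[...,0],P[...,1],P[...,2]
    def box(t,x0,x1,y0,y1,z0,z1):
        m=(x>x0)&(x<x1)&(y>y0)&(y<y1)&(h>z0)&(h<z1)
        if m.sum()>3: rect(P[m],cam+' '+t)
    box('bar',300,650,310,400,6,18)
    box('bargrip',300,650,310,400,28,45)
    box('forkL',500,700,60,180,85,120)
    box('forkR',500,700,-180,-60,85,120)
    box('base',450,750,-180,180,35,55)
    box('base lo',450,750,-180,180,8,56)
    box('box',380,540,-330,-180,44,56)
    box('barrel',380,540,-330,-180,80,98)
    box('stand',545,680,-310,-180,38,52)
    box('keybow',545,680,-310,-180,58,110)
save("c_top.png",np.load("top.npz")["im"][120:250,200:380],4)
```

```text
top bar 513 c [473.4 357.1] size [345.7  81. ] ang 0.6 mean [464.5 360.   11.1]
top bargrip 125 c [463.9 361.5] size [20.8 50.2] ang 83.1 mean [463.6 361.3  35.2]
top forkL 92 c [613.1 113.6] size [20.6 59. ] ang 81.1 mean [617.2 113.3 100.6]
top forkR 90 c [571.9 -97.6] size [19.5 58.3] ang 78.6 mean [575.8 -98.6 100.1]
top base 3315 c [643.2  31.1] size [326.3 252. ] ang 78.8 mean [591.9   6.5  47.8]
top base lo 3997 c [605.2  12.3] size [334.7 288.5] ang 90.0 mean [591.5   5.4  44.5]
top box 839 c [ 433.9 -251.7] size [ 87.3 108.4] ang 88.1 mean [ 432.5 -249.9   50.1]
top barrel 228 c [ 434.2 -252.3] size [47.4 44.6] ang 0.4 mean [ 432.9 -251.8   88.8]
top stand 255 c [ 593.  -241.3] size [60.3 50. ] ang 17.8 mean [ 590.3 -238.7   44.7]
top keybow 73 c [ 593.  -241.3] size [36.1  7.7] ang 15.2 mean [ 592.1 -240.1   82.9]
scene bar 178 c [467.7 360. ] size [ 23.  250.6] ang 83.5 mean [483.5 355.6  11.1]
scene bargrip 44 c [467.  358.9] size [19.6 46.9] ang 85.7 mean [468.4 358.4  34.1]
scene forkL 84 c [617.  114.7] size [21.1 54.7] ang 79.3 mean [614.2 114.1  97.1]
scene forkR 88 c [574.1 -97.2] size [20.  55.8] ang 78.7 mean [572.8 -97.1  97.5]
scene base 1607 c [621.7  10.9] size [333.7 256. ] ang 90.0 mean [616.4  -4.2  47. ]
scene base lo 2403 c [646.8  27.6] size [326.9 266.5] ang 80.1 mean [632.2  -4.5  40.4]
scene box 382 c [ 438.3 -252.7] size [ 89.3 109.2] ang 86.5 mean [ 453.1 -256.6   49.2]
scene barrel 125 c [ 434.6 -250.9] size [45.5 54.5] ang 70.8 mean [ 441. -253.   87.]
scene stand 200 c [ 596.4 -241.1] size [62.2 51.5] ang 14.9 mean [ 604.6 -243.3   44.3]
scene keybow 99 c [ 595.4 -241.7] size [40.3 10.6] ang 15.5 mean [ 600.5 -242.2   80.4]
```

```bash
cat >> h.py <<'E'
def go(x,y,z,yaw,frm=None):
    s=ctrl.read_state(); p=s["eef_pos"] if frm is None else np.array(frm[:3]); w=s["tool_rot"][2] if frm is None else np.radians(frm[3])
    dx,dy=x-p[0],y-p[1]; c,n=np.cos(w),np.sin(w)
    sp=(np.degrees(w)-yaw+180)%360-180
    print("t",s["clock"],"from",p.round(1),np.degrees(w).round(1),"-> row cm/deg",np.round([(c*dx+n*dy)/10,(n*dx-c*dy)/10,-(z-p[2])/10,sp],2))
E
python3 - <<'E'
from h import *
go(480,-130,250,109); go(464.5,360.5,150,173,(480,-130,250,109))
E
```

```text
t 1.3 from [ 253.7 -598.5  256.3] 23.0 -> row cm/deg [ 39.12 -34.3    0.63 -86.03]
t 1.3 from [ 480 -130  250] 109.0 -> row cm/deg [ 46.88  14.5   10.   -64.  ]
```

View pics/c_top.png

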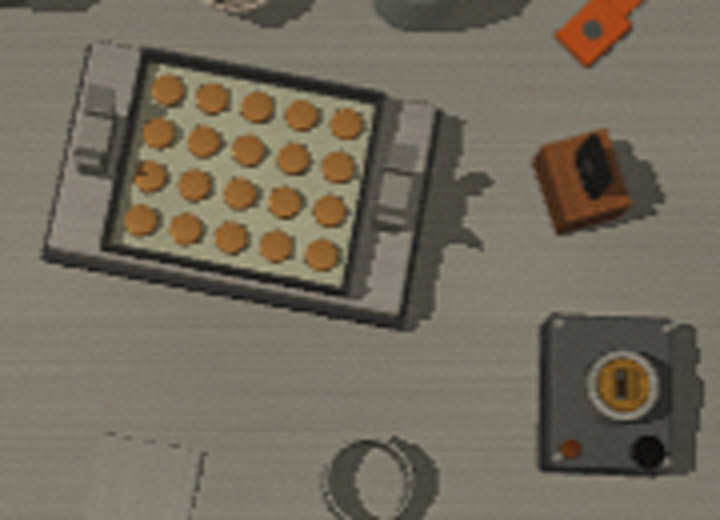

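The pictures show these candidates in the top view:
- **Keys:** black upright in the stand (345,166), orange (349,126) and blue (398,124). I take the black one.
- **Boxes:** grey (351,219) and orange (354,283). I take the grey one; its slot runs along the image vertical.
- **Bar:** (141,210). The spatula at (86,190) is not it.

The crop confirms the black key in the stand and the grey box.

>>> play_rows:
  targets:
    - [0,39.1,-34.3,0.5,-86]
    - [0,39.1,-34.3,0.5,-86]
    - [0,39.1,-34.3,0.5,-86]
    - [0,39.1,-34.3,0.5,-86]
    - [0,39.1,-34.3,0.5,-86]
    - [0,39.1,-34.3,0.5,-86]
    - [0,39.1,-34.3,0.5,-86]
    - [0,39.1,-34.3,0.5,-86]
    - [0,39.1,-34.3,0.5,-86]
    - [0,39.1,-34.3,0.5,-86]

```text
clock: 2.3
eef_pos: [471.8, -146.6, 251.9]
tool_rot: [3.141, 0.001, 1.907]
force: [0.6, -0.5, 0.0]
width: 85.5
gripper_force: 0.0
```

```bash
python3 -c "
from h import *
go(464.5,360.5,150,173)"
```

```text
t 2.3 from [ 471.8 -146.6  251.9] 109.2 -> row cm/deg [ 48.12  16.02  10.19 -63.76]
```

>>> play_rows:
  targets:
    - [0,48.1,16,8,-64]
    - [0,48.1,16,8,-64]
    - [0,48.1,16,8,-64]
    - [0,48.1,16,8,-64]
    - [0,48.1,16,8,-64]
    - [0,48.1,16,8,-64]
    - [0,48.1,16,8,-64]
    - [0,48.1,16,8,-64]
    - [0,48.1,16,8,-64]
    - [0,48.1,16,8,-64]

```text
clock: 3.3
eef_pos: [466.8, 347.4, 173.2]
tool_rot: [-3.141, 0.0, 3.017]
force: [0.1, -0.3, 0.3]
width: 85.1
gripper_force: 0.0
```

>>> play_rows:
  targets:
    - [0,0,0,0,0]
    - [0,0,0,0,0]
    - [0,0,0,0,0]

```text
clock: 3.6
eef_pos: [467.2, 343.9, 173.4]
tool_rot: [-3.14, 0.0, 3.016]
force: [0.3, -0.3, 0.1]
width: 85.4
gripper_force: 0.0
```

```bash
python3 -c "
from h import *
go(464.5,360.5,37,173)
im,d=ctrl.get_image('scene'); save('s1.png',im[120:230,250:400],4)
for cam in ('scene','top'):
  if cam=='top': im,d=ctrl.get_image('top')
  P=cloud(cam,d); x,y,h=P[...,0],P[...,1],P[...,2]
  m=(x>300)&(x<650)&(y>310)&(y<400)&(h>8)&(h<17)&(d>0); print(cam,cv2.minAreaRect(P[m][:,:2].astype(np.float32)))
"
```

```text
t 3.6 from [467.2 343.9 173.4] 172.8 -> row cm/deg [ 0.47  1.61 13.64 -0.18]
scene ((468.3040771484375, 359.5527038574219), (24.439239501953125, 244.143798828125), 83.894287109375)
top ((485.77838134765625, 349.6302490234375), (289.810302734375, 71.43367767333984), 1.1148725748062134)
```

View pics/s1.png

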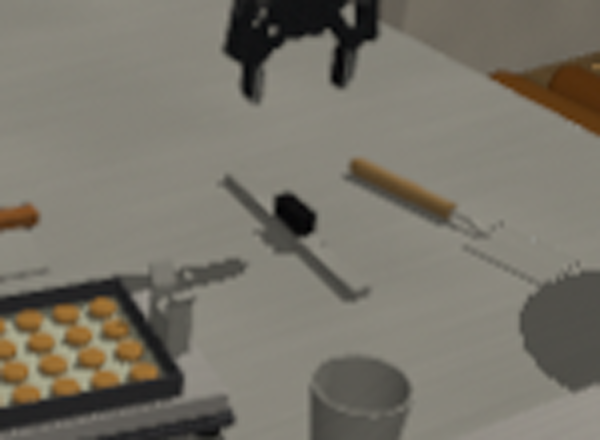

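s1 shows the open gripper above the bar, its fingers straddling the black grip at crop (295,215). Nothing else stands near, so I go down.

>>> play_rows:
  targets:
    - [0,0.4,1.6,6,0]
    - [0,0.4,1.6,6,0]
    - [0,0.4,1.6,11,0]
    - [0,0.4,1.6,12.5,0]
    - [0,0.4,1.6,13.5,0]
    - [0,0.4,1.6,14.1,0]
    - [0,0.4,1.6,14.1,0]
    - [0,0.4,1.6,14.1,0]

```text
clock: 4.5
eef_pos: [465.4, 362.5, 33.9]
tool_rot: [3.14, 0.002, 3.017]
force: [-0.6, -1.0, -0.1]
width: 85.4
gripper_force: 0.0
```

>>> play_rows:
  targets:
    - [1,0,0,0,0]
    - [1,0,0,0,0]
    - [1,0,0,0,0]
    - [1,0,0,0,0]
    - [1,0,0,0,0]
    - [1,0,0,0,0]
    - [1,0,0,0,0]
    - [1,0,0,0,0]
    - [1,0,0,0,0]
    - [1,0,0,0,0]

```text
clock: 5.5
eef_pos: [464.8, 362.3, 32.9]
tool_rot: [3.141, 0.0, 3.018]
force: [-0.6, 0.6, 5.0]
width: 19.3
gripper_force: 59.9
```

>>> play_rows:
  targets:
    - [1,0,0,-1,0]
    - [1,0,0,-3,0]
    - [1,0,0,-6,0]
    - [1,0,0,-9,0]
    - [1,0,0,-12,0]
    - [1,0,0,-15,0]
    - [1,0,0,-17,0]
    - [1,0,0,-17,0]

```text
clock: 6.3
eef_pos: [465.6, 362.9, 205.2]
tool_rot: [3.138, 0.003, 3.017]
force: [0.3, 0.5, -3.2]
width: 19.2
gripper_force: 59.0
```

```bash
python3 -c "
from h import *
s=ctrl.read_state(); print(s['width'],s['gripper_force'],s['force'],s['eef_pos'],s['tool_rot'])
for cam in ('scene','top'):
  im,d=ctrl.get_image(cam); P=cloud(cam,d); x,y,h=P[...,0],P[...,1],P[...,2]
  m=(x>300)&(x<650)&(y>320)&(y<400)&(h>166)&(h<200)&(d>0)
  q=P[m]; e=q[np.abs(q[:,0]-465)>45]; print(cam,len(e),cv2.minAreaRect(e[:,:2].astype(np.float32)),[ (k.mean(0).round(1)) for k in (e[e[:,0]<465],e[e[:,0]>465]) if len(k)])
go(594,8.4,200,78.7)
"
```

```text
19.160263239818022 58.96245835348964 [ 0.33060796  0.52529178 -3.23505338] [465.56217332 362.88108455 205.18745842] [3.13817501 0.00314342 3.01743209]
scene 181 ((467.1929931640625, 361.3876037597656), (25.011335372924805, 251.7107391357422), 83.80897521972656) [array([380.7, 367.7, 183.8]), array([556.7, 348.6, 184.4])]
top 346 ((464.0810546875, 358.734619140625), (22.227903366088867, 250.61279296875), 82.77915954589844) [array([379.4, 369. , 180.8]), array([579.4, 345.9, 182.2])]
t 6.4 from [464.5 361.1 201.9] 172.9 -> row cm/deg [-17.22 -33.4    0.19  94.19]
```

>>> play_rows:
  targets:
    - [1,-0.5,-1,0,3]
    - [1,-2,-4,0,10]
    - [1,-4,-8,0,18]
    - [1,-6.5,-12.5,0,26]
    - [1,-9,-17.5,0,34]
    - [1,-11,-22,0,42]
    - [1,-13.5,-26.5,0,50]
    - [1,-15.5,-30,0,58]
    - [1,-16.7,-32.4,0,66]
    - [1,-17.2,-33.4,0,72]

```text
clock: 7.4
eef_pos: [593.8, 2.9, 200.6]
tool_rot: [-3.138, 0.003, 1.747]
force: [-0.0, -0.4, -2.2]
width: 19.1
gripper_force: 59.0
```

>>> play_rows:
  targets:
    - [1,0,0,0,7]
    - [1,0,0,0,14]
    - [1,0,0,0,19]
    - [1,0,0,0,22.2]
    - [1,0,0,0,22.2]
    - [1,0,0,0,22.2]
    - [1,0,0,0,22.2]

```text
clock: 8.1
eef_pos: [593.7, 8.9, 201.9]
tool_rot: [-3.14, 0.0, 1.374]
force: [0.0, 0.3, -3.2]
width: 19.2
gripper_force: 58.9
```

```bash
cat > fork.py <<'E'
from h import *
import sys
zb=float(sys.argv[1]) # bar top z
s=ctrl.read_state(); go(594,8.4,140,78.7)
for cam in ('scene','top'):
  im,d=ctrl.get_image(cam); P=cloud(cam,d); h=P[...,2]; ax=np.array([np.cos(np.radians(78.7)),np.sin(np.radians(78.7))]); nx=np.array([ax[1],-ax[0]])
  r=P[...,:2]-np.array([594,8.4]); a=r@ax; b=r@nx
  for t,sg in (('+',1),('-',-1)):
    f=(d>0)&(a*sg>95)&(a*sg<122)&(np.abs(b)<40)&(h>86)&(h<112)
    k=(d>0)&(a*sg>40)&(a*sg<135)&(np.abs(b)<30)&(h>zb-10)&(h<zb+8)
    for n,m in (('fork',f),('bar',k)):
      if m.sum()>5:
        R=cv2.minAreaRect(np.stack([a[m],b[m]],-1).astype(np.float32)); print(cam,n,t,m.sum(),'a %.1f..%.1f b %.1f..%.1f'%(*np.percentile(a[m],[1,99]),*np.percentile(b[m],[1,99])),'z',h[m].mean().round(1))
E
python3 fork.py 180
```

```text
t 8.1 from [593.7   8.9 201.9] 78.7 -> row cm/deg [-0.04  0.04  6.19  0.01]
scene fork + 84 a 98.2..119.1 b -25.2..27.8 z 97.0
scene bar + 154 a 41.4..123.6 b -10.7..13.0 z 178.2
scene fork - 87 a -117.1..-97.8 b -24.9..29.1 z 97.5
scene bar - 174 a -124.2..-42.2 b -8.4..14.0 z 178.0
top fork + 33 a 98.1..116.8 b -31.2..-13.7 z 101.2
top bar + 263 a 40.5..123.0 b -11.2..9.2 z 180.5
```

>>> play_rows:
  targets:
    - [1,0,0,1.5,0]
    - [1,0,0,3.5,0]
    - [1,0,0,5.5,0]
    - [1,0,0,6.5,0]
    - [1,0,0,7,0]
    - [1,0,0,7.4,0]
    - [1,0,0,7.7,0]
    - [1,0,0,8,0]
    - [1,0,0,8.2,0]
    - [1,0,0,8.2,0]

```text
clock: 9.2
eef_pos: [594.1, 9.3, 120.6]
tool_rot: [3.142, -0.0, 1.374]
force: [-0.8, 0.4, -2.1]
width: 19.1
gripper_force: 58.9
```

>>> play_rows:
  targets:
    - [1,0,0,0.2,0]
    - [1,0,0,0.4,0]
    - [1,0,0,0.55,0]
    - [1,0,0,0.7,0]
    - [1,0,0,0.75,0]
    - [1,0,0,0.75,0]

```text
clock: 9.8
eef_pos: [594.1, 9.3, 113.0]
tool_rot: [-3.142, 0.0, 1.374]
force: [-0.2, 0.1, -2.0]
width: 19.0
gripper_force: 59.1
```

```bash
python3 fork.py 92
```

```text
t 9.8 from [594.1   9.3 113. ] 78.7 -> row cm/deg [-0.09  0.   -2.7   0.01]
scene fork + 99 a 95.6..119.7 b -25.7..29.1 z 96.5
scene bar + 169 a 41.0..122.2 b -22.1..22.1 z 90.7
scene fork - 102 a -120.9..-97.4 b -25.8..28.9 z 96.8
scene bar - 184 a -124.4..-40.9 b -19.2..23.7 z 90.7
top fork + 159 a 95.5..121.5 b -29.6..25.9 z 97.0
top bar + 272 a 41.2..124.0 b -19.9..18.1 z 92.0
```

Not yet touching (force still shows only the bar's weight); I lower it in small steps to contact.

>>> play_rows:
  targets:
    - [1,0,0,0.05,0]
    - [1,0,0,0.1,0]
    - [1,0,0,0.15,0]
    - [1,0,0,0.15,0]

```text
clock: 10.3
eef_pos: [594.3, 9.3, 112.9]
tool_rot: [3.141, 0.0, 1.374]
force: [-2.7, -0.8, 7.8]
width: 18.9
gripper_force: 60.4
```

>>> play_rows:
  targets:
    - [0.6,0,0,0,0]
    - [0.4,0,0,0,0]
    - [0.3,0,0,0,0]
    - [0.2,0,0,0,0]
    - [0,0,0,0,0]
    - [0,0,0,0,0]
    - [0,0,0,0,0]

```text
clock: 11.0
eef_pos: [594.2, 9.3, 111.5]
tool_rot: [-3.142, 0.0, 1.374]
force: [0.4, -0.4, 0.4]
width: 85.3
gripper_force: 0.0
```

>>> play_rows:
  targets:
    - [0,0,0,-1,0]
    - [0,0,0,-3,0]
    - [0,0,0,-6,0]
    - [0,0,0,-9,0]
    - [0,0,0,-10,0]
    - [0,0,0,-10,0]

```text
clock: 11.6
eef_pos: [595.2, 9.4, 213.6]
tool_rot: [3.138, -0.001, 1.374]
force: [-0.2, 0.4, -1.1]
width: 85.4
gripper_force: 0.0
```

```bash
python3 fork.py 92
python3 - <<'E'
from h import *
im,d=ctrl.get_image('scene'); save('s2.png',im[150:260,150:330],4)
P=cloud('scene',d);h=P[...,2]
m=(np.hypot(P[...,0]-594,P[...,1]-8.4)<40)&(h>100)&(h<125)&(d>0)
print(P[m].mean(0),P[m].max(0),cv2.minAreaRect(P[m][:,:2].astype(np.float32)))
go(594,-241.5,210,195.3)
E
```

```text
t 11.6 from [595.2   9.4 213.6] 78.7 -> row cm/deg [-0.12 -0.1   7.36 -0.  ]
scene fork + 99 a 96.5..119.2 b -25.3..29.4 z 96.7
scene bar + 169 a 41.0..124.0 b -23.9..23.6 z 90.2
scene fork - 101 a -121.1..-97.3 b -24.3..28.3 z 97.1
scene bar - 184 a -124.0..-40.5 b -20.1..24.0 z 90.6
top fork + 157 a 95.6..121.5 b -29.7..25.7 z 96.4
top bar + 267 a 41.1..123.5 b -19.7..17.7 z 91.6
[600.61327058   6.08116482 111.03590797] [611.08194997  31.67090395 118.32098547] ((597.7954711914062, 7.582239151000977), (49.44123840332031, 23.09138298034668), 84.38805389404297)
t 11.75 from [593.2   9.1 210.4] 78.7 -> row cm/deg [-2.456e+01  4.990e+00  4.000e-02 -1.166e+02]
```

View pics/s2.png

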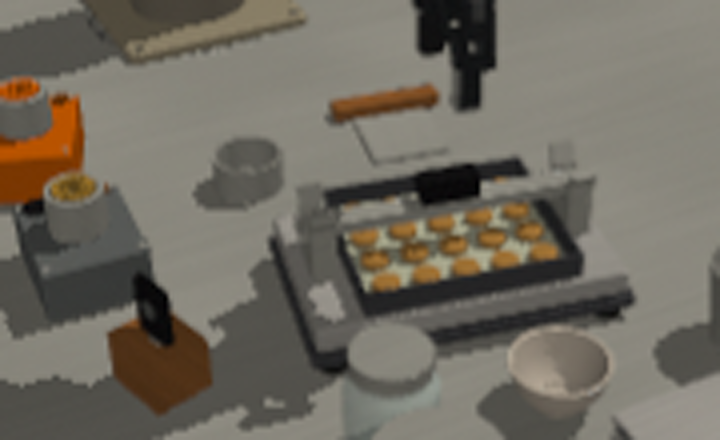

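s2 shows the bar lying in both forks, with its black grip at crop (447,185), and the gripper clear of it. The black key stands at crop (153,310). Now I go for the key.

>>> play_rows:
  targets:
    - [0,-4,0.8,0,-8]
    - [0,-8,1.6,0,-16]
    - [0,-12,2.4,0,-25]
    - [0,-16,3.3,0,-34]
    - [0,-20,4.2,0,-42]
    - [0,-23,4.8,0,-50]
    - [0,-24.5,5,0,-59]
    - [0,-24.5,5,0,-67]
    - [0,-24.5,5,0,-76]
    - [0,-24.5,5,0,-84]

```text
clock: 12.75
eef_pos: [594.2, -240.7, 209.6]
tool_rot: [3.141, -0.003, 2.846]
force: [1.1, -0.2, -0.6]
width: 85.6
gripper_force: 0.0
```

>>> play_rows:
  targets:
    - [0,0,0,0,-8]
    - [0,0,0,0,-16]
    - [0,0,0,0,-24]
    - [0,0,0,0,-32.5]
    - [0,0,0,0,-32.5]
    - [0,0,0,0,-32.5]
    - [0,0,0,0,-32.5]

```text
clock: 13.45
eef_pos: [594.9, -240.7, 210.9]
tool_rot: [3.141, -0.001, -2.878]
force: [-0.1, -0.2, -0.1]
width: 85.3
gripper_force: 0.0
```

Run:
```python
from h import *
go(594,-241.5,78,195.3); print(ctrl.read_state()["qpos"].round(2))
for cam in ('scene','top'):
  im,d=ctrl.get_image(cam); P=cloud(cam,d); h=P[...,2]
  for t,z0,z1 in (('key',55,100),('top',90,99),('stand',38,50)):
    m=(np.hypot(P[...,0]-594,P[...,1]+241)<45)&(h>z0)&(h<z1)&(d>0)
    if m.sum()>3: print(cam,t,m.sum(),P[m].mean(0).round(1),cv2.minAreaRect(P[m][:,:2].astype(np.float32)))
```

```text
t 13.45 from [ 594.9 -240.7  210.9] -164.9 -> row cm/deg [ 0.11 -0.06 13.29 -0.22]
[ 0.78  0.78 -0.78  1.57  0.6   1.05  1.66]
scene key 106 [ 600.7 -242.1   78.9] ((597.5730590820312, -240.89654541015625), (36.32749938964844, 12.268705368041992), 15.755027770996094)
scene top 32 [ 599.1 -241.2   93.8] ((597.744384765625, -241.17405700683594), (35.3842887878418, 12.048483848571777), 20.300006866455078)
scene stand 194 [ 604.  -243.8   43.9] ((597.2316284179688, -240.69859313964844), (63.39298629760742, 51.03624725341797), 14.588788986206055)
top key 74 [ 591.7 -240.3   81.3] ((592.7113647460938, -240.9798126220703), (35.36895751953125, 8.195158958435059), 16.197532653808594)
top top 32 [ 592.9 -241.1   94.1] ((592.8133544921875, -241.3101043701172), (33.66393280029297, 7.0802507400512695), 14.214359283447266)
top stand 236 [ 588.7 -239.4   44.5] ((593.1884765625, -241.12425231933594), (61.79225158691406, 49.41176223754883), 14.7830171585083)
```

>>> play_rows:
  targets:
    - [0,0,0,3,0]
    - [0,0,0,7,0]
    - [0,0,0,10,0]
    - [0,0,0,12,0]
    - [0,0,0,13.3,0]
    - [0,0,0,13.3,0]
    - [0,0,0,13.3,0]

```text
clock: 14.25
eef_pos: [595.9, -240.6, 79.4]
tool_rot: [-3.141, 0.001, -2.876]
force: [-0.2, 0.4, 0.6]
width: 85.4
gripper_force: 0.0
```

>>> play_rows:
  targets:
    - [1,0,0,0,0]
    - [1,0,0,0,0]
    - [1,0,0,0,0]
    - [1,0,0,0,0]
    - [1,0,0,0,0]
    - [1,0,0,0,0]
    - [1,0,0,0,0]
    - [1,0,0,0,0]
    - [1,0,0,0,0]
    - [1,0,0,0,0]

```text
clock: 15.25
eef_pos: [595.3, -240.8, 78.8]
tool_rot: [-3.141, 0.0, -2.876]
force: [-1.2, -0.3, 4.0]
width: 8.5
gripper_force: 59.1
```

>>> play_rows:
  targets:
    - [1,0,0,-1,0]
    - [1,0,0,-3,0]
    - [1,0,0,-5,0]
    - [1,0,0,-8,0]
    - [1,0,0,-10.5,0]
    - [1,0,0,-12,0]
    - [1,0,0,-12,0]
    - [1,0,0,-12,0]

```text
clock: 16.05
eef_pos: [594.6, -240.9, 197.8]
tool_rot: [3.141, -0.001, -2.876]
force: [-1.4, -0.0, -1.3]
width: 8.0
gripper_force: 58.6
```

Run:
```python
from h import *
go(436,-252,199,177.5)
z=np.load("top.npz"); im,d=z["im"],z["d"]; P=cloud("top",d)
# slot: dark pixels in the brass plug, top and scene initial pictures
for cam in ("top","scene"):
    z=np.load(cam+".npz"); im,d=z["im"],z["d"]; v,u=np.mgrid[0:384,0:512]
    # project pixels on plane z=90 along their rays
    A=unproj(cam,u,v,np.full(u.shape,100.)); C=np.array(ctrl.calibration(cam)["extrinsics"])[:3,3]
    t=(90-C[2])/(A[...,2]-C[2]); X=C+(A-C)*t[...,None]
    r=np.hypot(X[...,0]-436,X[...,1]+252)
    g=im.astype(float)
    brass=(r<24)&(g[...,0]-g[...,2]>45); ring=(r<32)&(d>0)&(abs(cloud(cam,d)[...,2]-90)<5)
    print(cam,'brass',brass.sum(),X[brass].mean(0).round(1),cv2.minAreaRect(X[brass][:,:2].astype(np.float32)),'ring',cv2.minEnclosingCircle(X[ring][:,:2].astype(np.float32)))
    c=X[brass].mean(0); dk=(np.hypot(X[...,0]-c[0],X[...,1]-c[1])<15)&(g.sum(-1)<190)
    print(' dark',dk.sum(),X[dk].mean(0).round(1), cv2.minAreaRect(X[dk][:,:2].astype(np.float32)) if dk.sum()>2 else '')
```

```text
t 16.05 from [ 594.6 -240.9  197.8] -164.8 -> row cm/deg [15.6   3.09 -0.12 17.7 ]
top brass 114 [ 433.1 -252.7   90. ] ((432.8211669921875, -252.6318817138672), (30.653532028198242, 33.79594421386719), 87.89784240722656) ring ((433.1827087402344, -251.2501220703125), 24.678129196166992)
 dark 24 [ 435.4 -252.4   90. ] ((434.0787353515625, -255.44639587402344), (13.935318946838379, 19.487390518188477), 87.79302215576172)
scene brass 66 [ 433.3 -251.5   90. ] ((433.1453552246094, -250.79010009765625), (33.34062576293945, 40.257503509521484), 83.93607330322266) ring ((441.782470703125, -253.0612030029297), 26.69286346435547)
 dark 6 [ 434.6 -250.2   90. ] ((434.3860168457031, -250.2407989501953), (12.77442455291748, 5.186156272888184), 9.111114501953125)
```

>>> play_rows:
  targets:
    - [1,1,0.2,0,2]
    - [1,4,0.8,0,5]
    - [1,8,1.5,0,9]
    - [1,12,2.4,0,13]
    - [1,14.7,2.9,0,17]
    - [1,15.7,3.1,0,17.7]
    - [1,15.7,3.1,0,17.7]
    - [1,15.7,3.1,0,17.7]
    - [1,15.7,3.1,0,17.7]

```text
clock: 16.95
eef_pos: [437.4, -251.6, 198.5]
tool_rot: [3.141, 0.002, 3.1]
force: [0.3, 0.6, -0.9]
width: 8.2
gripper_force: 58.5
```

Run:
```python
from h import *
go(434.5,-252,199,177.5); print(ctrl.read_state()["qpos"].round(2))
for cam in ("scene","top"):
    im,d=ctrl.get_image(cam); np.savez(cam+"_k",im=im,d=d); P=cloud(cam,d)
    if cam=="scene": save("s3.png",im[165:235,120:220],6)
    else: save("t3.png",im[170:250,300:400],6)
    for t,z0,z1 in (('blade',130,164),('bow',166,190),('box',44,56),('ring',84,95)):
        m=(np.hypot(P[...,0]-436,P[...,1]+252)<(70 if t=='box' else 32))&(P[...,2]>z0)&(P[...,2]<z1)&(d>0)
        if m.sum()>3: print(cam,t,m.sum(),P[m].mean(0).round(1),[np.round(k,1) for k in cv2.minAreaRect(P[m][:,:2].astype(np.float32))])
```

```text
t 16.95 from [ 437.4 -251.6  198.5] 177.6 -> row cm/deg [ 0.28 -0.05 -0.05  0.1 ]
[ 0.96  0.6  -0.73  1.97  0.55  0.79  1.43]
scene blade 14 [ 443.1 -252.2  148.5] [array([ 439.9, -251.6]), array([ 4.8, 16.5]), np.float64(87.9)]
scene bow 55 [ 450.3 -253.   181.2] [array([ 446.9, -252.4]), array([35.4, 21.2]), np.float64(80.4)]
scene box 388 [ 452.8 -256.8   49.1] [array([ 438.1, -252.7]), array([ 90.2, 111.1]), np.float64(85.7)]
scene ring 108 [ 439.4 -252.8   87.8] [array([ 435.9, -250.9]), array([44.8, 50.7]), np.float64(54.6)]
top bow 16 [ 423.7 -244.7  180.1] [array([ 424.5, -244.6]), array([21.2,  5.1]), np.float64(41.5)]
top box 621 [ 417.9 -242.9   50.1] [array([ 433.2, -252.1]), array([ 87.5, 109.7]), np.float64(87.4)]
top ring 133 [ 426.6 -248.4   89.4] [array([ 427.1, -247.7]), array([45.6, 34.7]), np.float64(50.2)]
```

View pics/s3.png

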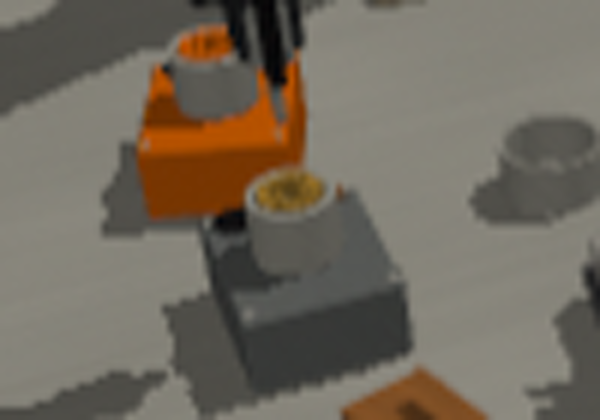

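View pics/t3.png

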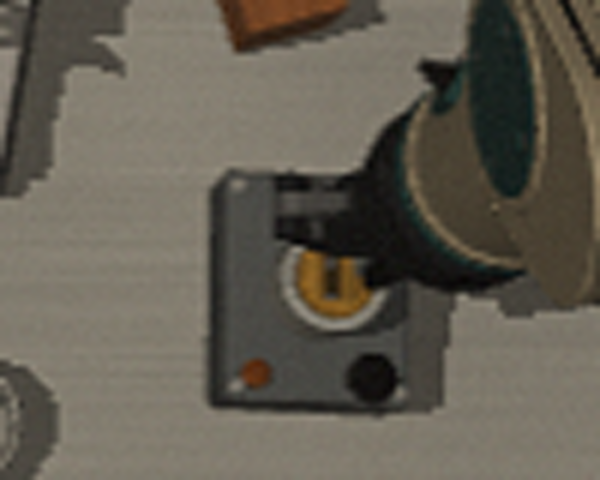

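s3 and t3 show the key held over the barrel, with the plug's slot at t3 (332,278) running along the box's x. From the relative offsets I want TCP (435.9, -251.7). The tip reaches the mouth at TCP z ≈ 155, and the key is fully in at ≈ 124.

>>> play_rows:
  targets:
    - [1,0.15,0,1,0.5]
    - [1,0.15,0,2.5,0.5]
    - [1,0.15,0,3.5,0.5]
    - [1,0.15,0,4,0.5]
    - [1,0.15,0,4.3,0.5]
    - [1,0.15,0,4.6,0.5]
    - [1,0.15,0,4.9,0.5]
    - [1,0.15,0,5.2,0.5]
    - [1,0.15,0,5.2,0.5]

```text
clock: 17.95
eef_pos: [433.9, -252.0, 146.4]
tool_rot: [3.142, -0.0, 3.089]
force: [0.2, 0.2, -0.4]
width: 8.0
gripper_force: 58.5
```

>>> play_rows:
  targets:
    - [1,0,0,0,0]
    - [1,0,0,0,0]

```text
clock: 18.15
eef_pos: [434.2, -252.0, 146.7]
tool_rot: [-3.141, 0.0, 3.089]
force: [-0.1, -0.2, 0.1]
width: 8.2
gripper_force: 58.5
```

>>> play_rows:
  targets:
    - [1,-0.1,0,0.1,0]
    - [1,-0.1,0,0.2,0]
    - [1,-0.1,0,0.3,0]
    - [1,-0.1,0,0.4,0]
    - [1,-0.1,0,0.5,0]
    - [1,-0.1,0,0.5,0]

```text
clock: 18.75
eef_pos: [434.9, -252.0, 141.4]
tool_rot: [3.141, -0.0, 3.089]
force: [0.7, -0.1, -0.1]
width: 8.1
gripper_force: 58.5
```

>>> play_rows:
  targets:
    - [1,0,0,0.15,3]
    - [1,0,0,0.3,-3]
    - [1,0,0,0.45,3]
    - [1,0,0,0.6,-3]
    - [1,0,0,0.75,3]
    - [1,0,0,0.9,-3]
    - [1,0,0,0.9,0]

```text
clock: 19.45
eef_pos: [436.4, -252.4, 133.8]
tool_rot: [-3.14, 0.003, 3.091]
force: [-0.1, -0.7, 8.2]
width: 8.3
gripper_force: 60.0
```

>>> play_rows:
  targets:
    - [1,-0.1,0,0.15,3]
    - [1,-0.1,0,0.3,-3]
    - [1,-0.1,0,0.45,3]
    - [1,-0.1,0,0.6,-3]
    - [1,-0.1,0,0.75,3]
    - [1,-0.1,0,0.9,-3]
    - [1,-0.1,0,1,3]
    - [1,-0.1,0,1,-3]
    - [1,-0.1,0,1,0]

```text
clock: 20.35
eef_pos: [436.5, -252.7, 123.7]
tool_rot: [-3.14, 0.001, 3.09]
force: [-2.0, -0.7, 9.6]
width: 8.6
gripper_force: 60.3
```

>>> play_rows:
  targets:
    - [1,0,0,0.1,3]
    - [1,0,0,0.2,-3]
    - [1,0,0,0.3,3]
    - [1,0,0,0.3,-3]
    - [1,0,0,0.3,0]
    - [1,0,0,0.3,0]

```text
clock: 20.95
eef_pos: [436.8, -252.7, 123.4]
tool_rot: [-3.137, 0.002, 3.088]
force: [-8.1, 1.3, 37.6]
width: 8.0
gripper_force: 64.2
```

Run:
```python
from h import *
im,d=ctrl.get_image("scene"); P=cloud("scene",d); save("s4.png",im[165:235,120:220],6)
m=(np.hypot(P[...,0]-436,P[...,1]+252)<30)&(P[...,2]>80)&(P[...,2]<150)&(d>0)
k=im.sum(-1)<130
print('dark z',np.percentile(P[m&k][:,2],[1,10,50,90,99]).round(1)); print(ctrl.read_state()["qpos"].round(2))
```

```text
dark z [ 91.  104.3 131.5 146.9 149.4]
[ 0.87  0.7  -0.61  2.03  0.69  0.63  1.3 ]
```

View pics/s4.png

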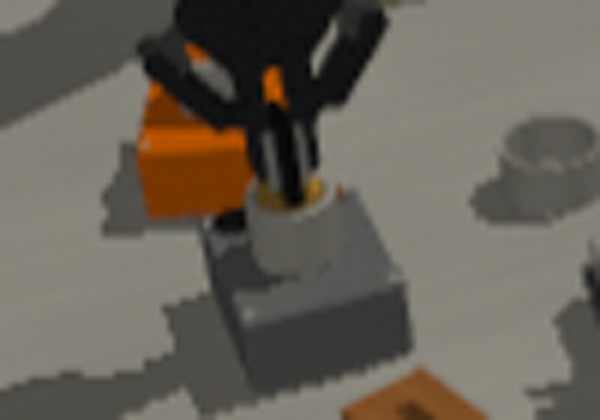

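s4 shows the bow's underside on the brass plug at crop (290,195). With the hard 37 N stop, the key is fully in. I ease the push and turn.

>>> play_rows:
  targets:
    - [1,0.1,0,-0.2,0]
    - [1,0.1,0,-0.2,0]
    - [1,0.1,0,-0.2,5]
    - [1,0.1,0,-0.2,11]
    - [1,0.1,0,-0.2,17]
    - [1,0.1,0,-0.2,23]
    - [1,0.1,0,-0.2,29]
    - [1,0.1,0,-0.2,35]
    - [1,0.1,0,-0.2,41]
    - [1,0.1,0,-0.2,45]

```text
clock: 22.0
eef_pos: [435.4, -254.2, 123.6]
tool_rot: [-3.14, 0.004, 2.3]
force: [-3.6, -3.3, 15.9]
width: 8.2
gripper_force: 61.1
```

```bash
python3 -c "
from h import *
s=ctrl.read_state(); print(s['eef_pos'],s['tool_rot'],s['force'],s['torque'],s['qpos'].round(2))"
```

```text
[ 435.41301516 -254.15755152  123.58398043] [-3.13955377  0.00409699  2.29966433] [-3.58153668 -3.28732639 15.88286019] [-0.72200501  0.92334606  0.10497909] [ 0.74  0.66 -0.4   2.03  0.48  0.54  0.72]
```

>>> play_rows:
  targets:
    - [1,0,-0.03,0,6]
    - [1,0,-0.06,0,12]
    - [1,0,-0.1,0,18]
    - [1,0,-0.1,0,24]
    - [1,0,-0.1,0,30]
    - [1,0,-0.1,0,36]
    - [1,0,-0.1,0,41]
    - [1,0,-0.1,0,44]
    - [1,0,-0.1,0,44]
    - [1,0,-0.1,0,44]

```text
clock: 23.0
eef_pos: [434.3, -254.5, 123.6]
tool_rot: [3.141, 0.003, 1.535]
force: [-5.4, -2.1, 18.4]
width: 8.4
gripper_force: 61.5
```

```bash
python3 -c "
from h import *
s=ctrl.read_state(); print(s['eef_pos'],np.degrees(s['tool_rot']),s['force'],s['torque'],s['qpos'].round(2))"
```

```text
[ 434.26821443 -254.53029602  123.58709229] [179.94611043   0.194447    87.9682369 ] [-5.38018998 -2.05807608 18.3628026 ] [-0.45084233  1.01249109  0.07285828] [ 0.6   0.63 -0.19  2.04  0.24  0.49  0.2 ]
```

>>> play_rows:
  targets:
    - [1,0,0,0,2]
    - [1,0,0,0,4]
    - [1,0,0,0,5]
    - [1,0,0,0,5]
    - [1,0,0,0,5]

```text
clock: 23.5
eef_pos: [434.2, -254.4, 123.6]
tool_rot: [3.141, 0.003, 1.448]
force: [-3.9, -2.0, 18.9]
width: 8.3
gripper_force: 61.5
```

```bash
python3 -c "
from h import *
s=ctrl.read_state(); print(s['eef_pos'],np.degrees(s['tool_rot']),s['force'],s['torque'],s['qpos'].round(2))"
```

```text
[ 434.15750056 -254.41209105  123.58507054] [1.79941734e+02 1.72845426e-01 8.29815110e+01] [-3.87090041 -2.0396928  18.91498226] [-0.49729829  1.10364022  0.11825439] [ 0.59  0.63 -0.17  2.04  0.22  0.49  0.14]
```

>>> play_rows:
  targets:
    - [1,0,0,0,1.5]
    - [1,0,0,0,3]
    - [1,0,0,0,3]
    - [1,0,0,0,3]

```text
clock: 23.9
eef_pos: [433.9, -254.4, 123.6]
tool_rot: [3.141, 0.003, 1.397]
force: [-5.2, -2.2, 19.5]
width: 8.5
gripper_force: 61.6
```

```bash
python3 -c "
from h import *
s=ctrl.read_state(); print(s['eef_pos'],np.degrees(s['tool_rot']),s['force'],s['torque'],s['qpos'].round(2))"; python3 fork.py 92 | tail -6
```

```text
[ 433.92801857 -254.36403978  123.58204558] [1.79960104e+02 1.71858568e-01 8.00177149e+01] [-5.23602331 -2.16419085 19.50153089] [-0.41972036  1.22979316  0.30473628] [ 0.58  0.63 -0.15  2.04  0.2   0.48  0.1 ]
scene fork - 102 a -121.2..-97.0 b -25.0..29.8 z 96.8
scene bar - 177 a -124.1..-42.0 b -17.9..24.0 z 90.2
top fork + 159 a 95.6..121.4 b -29.6..25.8 z 97.0
top bar + 269 a 40.8..123.5 b -18.6..16.8 z 91.7
top fork - 156 a -121.6..-95.5 b -28.6..27.0 z 97.1
top bar - 266 a -124.3..-41.6 b -19.2..18.1 z 92.1
```

```bash
python3 -c "
from cell import ctrl
print(ctrl.finish_job())"
```

```text
the job is handed in; nothing more can be done
None
```

I handed the job in at about 24 s; no verdict came back. By my readings the bar is seated in both forks and released, and the key is fully down in the lock, turned to its stop (torque jumped to 0.3 N m) and still gripped at about 60 N.

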